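Load a trap cartridge and hold the keyed test valve open

ROBOT

A 6-joint arm with a two-finger parallel gripper is mounted at the origin on the work surface. World frame = base frame: x ahead of the robot, y to its left, z up, the work surface at z = 0. Lengths are in mm, angles in rad, forces in N, time in s.
With the tool pointing down it reaches from about 350 to 975 mm from the base axis. Payload 7.1 kg.
Tool frame: the origin (TCP) lies at the very end of the fingers, on their centre line; the grasp point (between the pads) lies 19 mm behind it; z points along the fingers, y is the line along which they close (so a half turn about z gives the same grasp; the last joint's range is limited). The gripper opens to 88 mm and grips with 3 to 60 N. Pads are 20 mm wide; open, the fingers measure 115 mm over their backs; the gripper's body (75 mm by 178 mm) begins 61 mm behind the grasp point.
Start: joints at [1.112, 0.423, 1.63, -0, 1.089, -0.019], TCP at [266.067, 565.52, 222.675] pointing down, gripper open.
Joint ranges: [-3, 3], [-0.9, 2.11], [0.09, 2.58], [-1.31, 4.45], [0.11, 2.69], [-2.54, 2.54]. Speed limits (rad/s): [2.39, 2.39, 3.01, 3.14, 3.14, 3.14].

INTERFACE

Orientations are given as a rotation vector (axis times angle).
In Python, from workcell import get_obs, get_image, job, models gives the robot as it stands.
- The arm moves only by the tool jog_arm, never from a script. Its argument "increments" is one flat list of numbers, 7 for each row, row after row: the turn, a rotation vector about the tool's x, y, z in degrees, then the shift along the tool's x, y, z in mm, then the opening in per cent of the stroke, from 0 (shut) to 100 (fully open). A call has 1 to 12 rows; each row shifts and turns the commanded pose from where the row before left it, along the tool's axes as they then stand; what a row does not reach is not made up. A row lasts 1/8 s, in which the tool goes at most 62.5 mm and 10.7 degrees, less where a joint would pass 70% of its speed; a pose out of reach is approached as far as the arm can. A call is refused whole if a number of a shift passes 62.5 or a number of a turn 10.7, either way. A call with a gripper value outside its range is refused whole. The fingers move at their own pace and stop on an object; the grip force is fixed at half the most. Time passes only in rows, so rows that do not move let the fingers close. It gives the time, the measured TCP pose, the force, the opening and the grip force at its end, in the units of the state.
- get_obs(): the state, without advancing time (a new reading comes with each control period).
- get_image(name): name is "scene" or "side" or "wrist"; returns a dict with "pixels" (420x560x3 uint8, blue, green, red), "depth" (420x560 float32, mm along the optical axis (not along the pixel's ray), 0 where there is no reading), "fx", "fy", "cx", "cy" (pixels), "k1" (the pictures are not rectified: a ray, as slopes to the right and down, at radius r is drawn at 1 + k1 r^2 times it, then the intrinsics apply), "cam_to_world" (4x4, takes a point from camera to world coordinates); the wrist camera has in their place "tool_from_camera" (4x4, takes a point from camera to tool coordinates, whose origin is the TCP and whose axes are the flange's). Camera axes: x right, y up, looking along -z (the intrinsics and any distortion apply to the point x, -y, -z); pixel columns grow to the right and rows downward; lengths in mm; the calibration is good to about 2 mm. A picture is of the moment at which its call begins: read the wrist's pose just before it.
- job.close_job(): hands the job in; it is judged then, once.
Trained networks look in the newest picture that a camera, given by its name, has taken for a name from the list of things; names that differ only in an ending like _2 or _b are one class to them, and where a whole thing is asked for, a point or a joint stands for the part that bears it (a point fixed in the world has none). Each returns a list of dicts, best first, with "p" (0 to 1); they miss things now and then, are a little off and sometimes report something else, mostly with a low value. They report only what shows in the picture. A call takes as long as a camera call. They do not tell look-alikes from the thing itself.
- models.look_for(target, camera): "centre" ([x, y, z] in mm, in world coordinates, good to about 4 mm: the middle of the surface that is visible of it).
- models.regions_of(target, camera): "region" (420x560 bool, what is visible of it).
The state is a dict: "t": time; "qpos": joint angles; "qvel": joint speeds; "joint_torque": joint torques, N m; "ee_pos": TCP position; "orientation": TCP orientation; "ft_force": force on the tool from outside, world axes, zero at the start; "moment": the same for the moment, N m; "width": finger opening in mm; "grasp_force": force on a finger pad.
Only numpy, scipy, OpenCV 4.12 (cv2) and the standard library are available. Lean on these libraries where they do the work, as an engineer would, in place of code of your own. Each camera call takes 0.05 s, during which the arm holds its last target. There are 200 camera calls.

TASK

Drop the trap cartridge into the pocket of the test stand and swing the locking lever fully shut over it; then take the keyed spindle from its holder, push it into the stand's hub, turning it until the key slips into the keyway, and push it fully home against the spring so that its flange lies flush on the hub. Finish still gripping the spindle and pressing it home, for it springs back up when let go; leave the other things on the ledge where they are.

Things in the scene. Friction and masses are not known exactly. Their poses are not given: they have to be found in the camera images.
- stand: Fixed test stand: flat grey base plate 130 (x) x 290 (y) x 12 mm, its place and yaw differ each time (yaw within 0.3 rad of 0). Origin under the plate's centre. The pocket with its lever is on its +y half; on its -y half stands a fixed octagonal steel hub, 52 mm across, 50 mm tall.
- pocket (a point): Centre of the pocket's floor (70 mm along the stand's +y, 12 mm up); axes as the stand's. The pocket is an open-topped rectangle 33 mm (x) x 47 mm (y), with walls 8 mm thick that rise 18 mm above this floor.
- lever_pivot (a point): On the vertical axis of the locking lever, 70 mm above the table, 58 mm from the pocket's centre along the stand's +y. The lever's flat bar is 16 mm wide and 8 mm thick, its underside 70 mm above the table, 4 mm above a seated cartridge's top; a cartridge standing proud blocks it.
- lever_knob (a point): Centre of the top of the lever's upright round knob, 16 mm diameter, 36 mm tall (its foot, on the bar, is 36 mm lower), 92 mm from the pivot. The knob does not turn on the bar. Top 114 mm above the table.
- lever (a joint): Angle of the locking lever, rad. 0: swung clear, pointing from the pivot along the stand's -x; it grows counter-clockwise seen from above; 1.57 (the stop): shut, pointing along the stand's -y across the cartridge's top. It starts between 0 and 0.25, takes under 1 N at the knob and stays where it is left.
- cartridge: Loose aluminium trap cartridge: upright rectangular block 30 mm (its x) x 44 mm (its y) x 54 mm tall, 0.35 kg, a round port on top. Origin under its centre. Either way round fits the pocket, its 30 mm side along the stand's x. It stands to one side of the stand, the spindle's holder to the other.
- holder: Fixed grey upright tube, 50 mm outside, 38 mm inside, 48 mm tall, on a 72 mm disc; the spindle hangs in it by its flange. Origin under its centre.
- spindle: Loose steel keyed spindle, 0.2 kg, upright. Origin: centre of the underside of its round flange (40 mm diameter, 6 mm thick). Above the flange a square head 24 x 24 mm (sides along its x and y), 34 mm tall. Below it a round shaft, 18 mm diameter, 40 mm long, the last 6 mm tapering to 12 mm. Hangs in the holder, yaw within 0.6 rad of 0.
- hub_mouth (a point): Centre of the bore at the hub's top face, 62 mm above the table, 75 mm along the stand's -y; axes as the stand's. Bore 21 mm across, with one keyway 9 mm wide reaching 15.2 mm from the axis. The keyway points along the stand's -x, up to 0.4 rad to either side, differently each time and not reported: look for the notch or feel for it by turning under light pressure.
- valve (a joint): Travel of the sprung valve pin in the bottom of the hub, m. 0: up, 32 mm below the hub's mouth; about 0.008 with the spindle's flange on the hub; the push rises from 6 to 10 N. With the key off the keyway it stops on the hub's face, shaft 12 mm in, flange 28 mm above the hub; the key slips in within about 0.1 rad of the keyway.
- strainer_cap: Bystander: round brass strainer cap, 54 mm diameter, 30 mm tall; origin under its centre.
- mallet: Bystander: nylon-headed mallet lying down, 90 mm head, handle about 230 mm along its own -x; origin under the head.
- pipe_plug: Bystander: steel pipe plug, round 34 mm with a square top, 36 mm tall; origin under its centre.
- union_nut: Bystander: six-sided union nut, 48 mm across corners, 26 mm tall; origin under its centre.
- spanner: Bystander: steel spanner 170 mm long lying along its own x.
- gland_ring: Bystander: brass ring, 60 mm outside, 40 mm inside, 12 mm tall; origin under its centre.
- key_foot (a point): Lower end of the spindle's key, 28 mm below the flange's underside. The key, 6 mm wide, runs along the shaft's -x side, standing out to 14 mm from the axis, from the flange down to 12 mm short of the tip. A tab 8 mm wide on the flange, reaching 30 mm from the axis along its -x, shows from above where the key is.
There are look-alikes about, which are no part of the job. Leave any blue or purple look-alike of the spindle alone.

How it is judged (in metres and radians):
On the way, in this order (a step that is already met when the one before it is completed fails the run):
1. the cartridge sits on the floor of the pocket, the lever still open (z of cartridge in the frame of pocket between -0.003 and 0.003 m and horizontal distance between cartridge and pocket below 0.004 m and angle between cartridge's own z axis and vertical below 0.08 rad and value of joint lever below 0.6 rad), for 0.2 s.
2. the lever is shut over the seated cartridge (z of cartridge in the frame of pocket between -0.003 and 0.003 m and horizontal distance between cartridge and pocket below 0.004 m and angle between cartridge's own z axis and vertical below 0.08 rad and value of joint lever above 1.4 rad), for 0.2 s.
3. the spindle is keyed into the hub and pressed home against the spring (all of step 2 and z of spindle in the frame of hub_mouth between -0.004 and 0.003 m and horizontal distance between spindle and hub_mouth below 0.004 m and angle between spindle's own z axis and vertical below 0.08 rad and value of joint valve above 0.005 m and contact force between the fingers and spindle above 2 N), for 0.2 s.
At the end, for the whole second after the job is handed in: Through the last second: cartridge on the pocket floor (3 mm high, 4 mm sideways, 0.08 rad), lever beyond 1.40 rad, spindle flange within 3 mm of the hub face, centred within 4 mm, upright within 0.08 rad, valve pressed over 5 mm, fingers bearing on the spindle with over 2 N (all of step 3); the arm keeps its last pose, push and grip.
It fails at once if a bystander is shifted by more than 30 mm (distance of any of strainer_cap, mallet, pipe_plug, union_nut, spanner, gland_ring from where it was at the start of the episode above 0.03 m).
It also fails if it takes over 72 s, if anything falls off the work surface, if the arm or the gripper's body presses on something with over 40 N, if the wrist force passes 120 N, or if a joint passes its speed limit or range.

## Working session

There is one attempt and no reset: what is moved stays moved. The work goes in short steps, Python scripts to look and compute and a tool call to move; the robot and the scene stay as the last step left them, time stands still between calls to the robot, and variables do not carry over. Pictures are saved under pics/ and viewed, at most 10 in all, crops included, and the job is handed in when it is done.

Besides the shell and the picture viewer there is one more tool, called after "Call:" in YAML: its name, and indented under it one key for each argument. jog_arm: Moves the arm, as the interface text tells. Its arguments: {"type":"object","properties":{"increments":{"type":"array"}},"required":["increments"]}

```bash
mkdir -p pics; ls
cat > h.py <<'E'
import numpy as np, cv2
from scipy.spatial.transform import Rotation as R
from workcell import get_obs, get_image, job, models
def T_wc(im, obs=None):
    if "cam_to_world" in im: return np.array(im["cam_to_world"])
    T=np.eye(4); T[:3,:3]=R.from_rotvec(obs["orientation"]).as_matrix(); T[:3,3]=obs["ee_pos"]
    return T@np.array(im["tool_from_camera"])
def cloud(im, obs=None):
    h,w=im["depth"].shape
    K=np.array([[im["fx"],0,im["cx"]],[0,im["fy"],im["cy"]],[0,0,1.]])
    v,u=np.mgrid[0:h,0:w]
    xd=(u-im["cx"])/im["fx"]; yd=(v-im["cy"])/im["fy"]
    x,y=xd.copy(),yd.copy()
    for _ in range(15):
        f=1+im["k1"]*(x*x+y*y); x=xd/f; y=yd/f
    d=im["depth"]
    P=np.stack([x*d,-y*d,-d,np.ones_like(d)],-1)@T_wc(im,obs).T
    P=P[...,:3]; P[d<=0]=np.nan
    return P
def project(im,p,obs=None):
    q=np.linalg.inv(T_wc(im,obs))@np.append(p,1); x=q[0]/-q[2]; y=-q[1]/-q[2]
    f=1+im["k1"]*(x*x+y*y); return im["cx"]+im["fx"]*x*f, im["cy"]+im["fy"]*y*f
E
cat > a.py <<'E'
from h import *
np.set_printoptions(precision=1,suppress=True)
o=get_obs(); print({k:np.round(v,3) for k,v in o.items()})
ims={}
for c in("scene","side"):
    im=get_image(c); cv2.imwrite(f"pics/{c}0.png",im["pixels"]); np.savez(f"{c}0.npz",**im)
    for t in "stand lever_knob cartridge holder spindle hub_mouth key_foot strainer_cap mallet pipe_plug union_nut spanner gland_ring".split():
        for r in models.look_for(t,c)[:4]:
            if r["p"]>.2: print(c,t,round(r["p"],2),np.array(r["centre"]),np.array(project(im,r["centre"])))
E
python3 a.py
```

```text
pics
{'t': np.float64(0.0), 'qpos': array([ 1.1,  0.4,  1.6, -0. ,  1.1, -0. ]), 'qvel': array([ 0., -0., -0.,  0., -0.,  0.]), 'joint_torque': array([ -0. , -54.5, -27.4,   0.1,   0. ,  -0. ]), 'ee_pos': array([265.8, 565. , 221.9]), 'orientation': array([-0.7, -3.1,  0. ]), 'ft_force': array([-0.1, -0.5,  0.2]), 'moment': array([ 0., -0., -0.]), 'grasp_force': np.float64(0.0), 'width': np.float64(87.899)}
scene stand 0.63 [623.2  54.3  12.8] [249.2 255.2]
scene lever_knob 0.62 [590.7 128.9  79.3] [270.6 250.4]
scene cartridge 0.81 [548.4 330.2  48.1] [323.  302.1]
scene holder 0.44 [ 506.7 -318.9   24.6] [234.2 182.8]
scene spindle 0.47 [ 513.6 -417.4   53.1] [222.1 165.2]
scene spindle 0.45 [ 493.7 -328.8   68.9] [235.7 170.7]
scene spindle 0.42 [619.2  54.7  14.6] [250.4 254.4]
scene strainer_cap 0.68 [687.6 307.1  13.1] [270.  325.6]
scene mallet 0.98 [ 713.6 -295.6   26. ] [183.6 200.3]
scene pipe_plug 0.66 [ 366.5 -160.5   23. ] [287.2 194.2]
scene union_nut 0.55 [386.7 167.2  26.5] [336.1 249.3]
scene gland_ring 0.59 [306.2 302.9   9.1] [385.6 272.8]
side stand 0.44 [603.   1
[... 586 characters left out ...]
 [580.8 121.1  77.6] [292.5 180.2]
side key_foot 0.98 [ 505.5 -431.7   62.1] [313.9 365.1]
side key_foot 0.84 [ 481.2 -342.5   68.4] [290.9 324.2]
side key_foot 0.82 [ 498.8 -245.7   54.9] [289.6 289.5]
side strainer_cap 0.73 [602.7   9.6  10.9] [307.8 223.1]
side strainer_cap 0.68 [674.8 286.2  13.3] [309.7 165.1]
side strainer_cap 0.34 [305.3 286.8   9.8] [194.3 175.6]
side mallet 0.82 [ 713.4 -336.1   30.3] [397.6 316.8]
side pipe_plug 0.76 [ 362.5 -174.7   21.2] [224.2 282.7]
side union_nut 0.68 [380.  143.5  22.7] [221.4 197.7]
side spanner 0.76 [755.1 -43.    7.1] [367.5 231. ]
side gland_ring 0.74 [753.5 -43.8   7.1] [367.1 231.3]
side gland_ring 0.45 [303.9 284.2   8.4] [193.9 176.5]
```

Run:
```python
import cv2,numpy as np
a=cv2.imread("pics/scene0.png")[120:360,130:430]; b=cv2.imread("pics/side0.png")[120:420,170:430]
cv2.imwrite("pics/scene_c.png",cv2.resize(a,None,fx=2.5,fy=2.5,interpolation=3)); cv2.imwrite("pics/side_c.png",cv2.resize(b,None,fx=2,fy=2,interpolation=3))
```

```text
(no output)
```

View pics/scene_c.png

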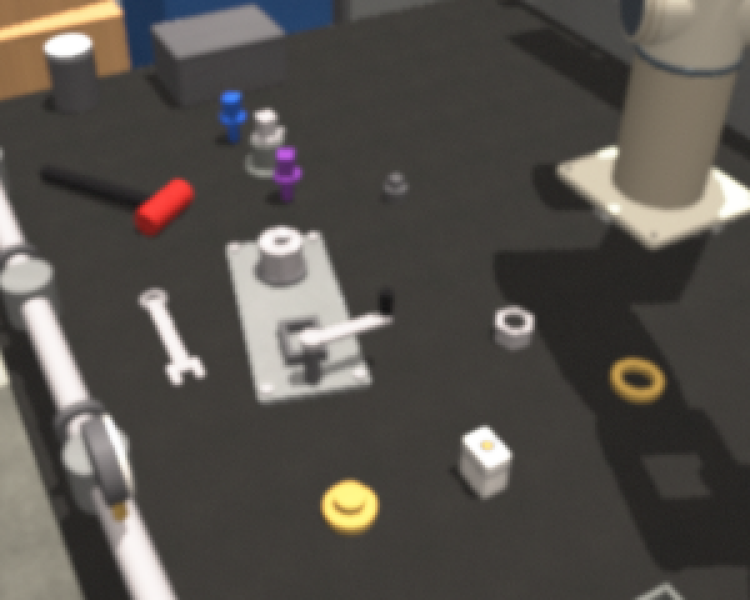

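View pics/side_c.png

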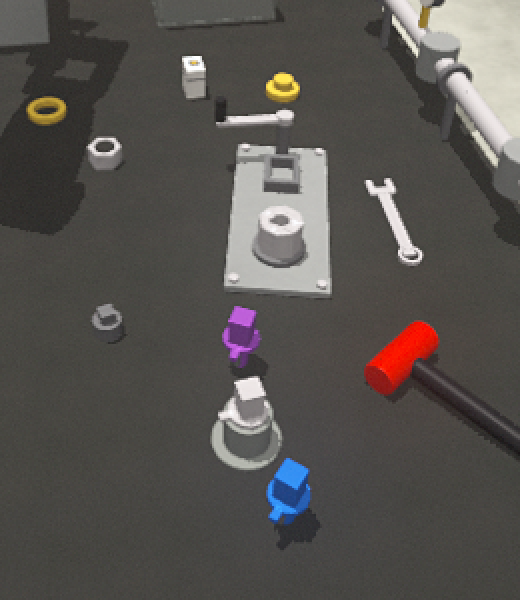

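```bash
cat >> h.py <<'E'
def wrap(a,per): return (a+per/2)%per-per/2
def jog(xyz,yaw=None,obs=None):
    """print tool-frame shift and z turn to reach TCP xyz with closing axis (tool y) at world angle yaw (mod pi)"""
    o=obs or get_obs(); M=R.from_rotvec(o["orientation"]).as_matrix()
    cur=np.arctan2(M[1,1],M[0,1]); d=M.T@(np.array(xyz)-o["ee_pos"])
    a=0 if yaw is None else wrap(yaw-cur,np.pi)
    print("shift in current tool axes",np.round(d,1),"turn about tool z deg",round(-np.degrees(a),1),"cur yaw",round(np.degrees(cur),1),"q6",round(o["qpos"][5],2),"tilt",np.round(M[:,2],4))
def rect(P,m):
    p=P[m][:,:2].astype(np.float32); p=p[np.isfinite(p).all(1)]
    (c,s,a)=cv2.minAreaRect(p); return np.round(c,1),np.round(s,1),round(a,1),len(p)
E
python3 - <<'E'
from h import *
np.set_printoptions(precision=1,suppress=True)
for c in("scene","side"):
    im=np.load(f"{c}0.npz"); P=cloud(im)
    z=P[...,2]
    def near(x,y,r): return np.hypot(P[...,0]-x,P[...,1]-y)<r
    print(c,"table z",np.nanmedian(z[near(600,200,40)]))
    print(" cart top",rect(P,near(545,318,50)&(z>49)&(z<60)))
    print(" plate",rect(P,near(600,30,190)&(z>7)&(z<17)))
    m=near(600,30,190)&(z>7)&(z<17); 
    print(" hub top",rect(P,near(600,-40,60)&(z>57)&(z<67)), "lever>74", rect(P,near(590,120,90)&(z>70)&(z<84)))
    print(" knob",rect(P,near(590,120,110)&(z>100)&(z<120)), "spin top",rect(P,near(495,-335,50)&(z>82)&(z<95)))
    print(" flange", rect(P,near(495,-335,50)&(z>45)&(z<58)))
im=get_image("wrist"); print(im["tool_from_camera"],im["fx"],im["k1"]); jog([545,318,250])
E
```

```text
scene table z -1.5072361373892704
 cart top (array([540.8, 324.9]), array([30.6, 44. ]), 0.9, 165)
 plate (array([655.8, -15. ]), array([294.4, 233.2]), 75.0, 1974)
 hub top (array([586.5, -73. ]), array([48.2, 51.9]), 85.7, 123) lever>74 (array([596.4, 122. ]), array([ 27. , 107.8]), 88.3, 215)
 knob (array([546.9, 126.5]), array([18. , 11.5]), 60.1, 31) spin top (array([ 491. , -333.3]), array([23.4, 26.4]), 1.1, 29)
 flange (array([ 487.7, -327.5]), array([36.6, 52. ]), 84.2, 61)
side table z 1.7254829685281834
 cart top (array([537.1, 322. ]), array([29.1, 47.1]), 0.0, 84)
 plate (array([653.7, -15.5]), array([293. , 234.6]), 75.2, 2801)
 hub top (array([583.8, -72.3]), array([49.7, 52. ]), 78.5, 223) lever>74 (array([592.9, 124.7]), array([ 25.8, 106.8]), 85.0, 198)
 knob (array([543.8, 124.9]), array([15.9, 15.7]), 15.1, 43) spin top (array([ 488.2, -334.4]), array([23.9, 25.6]), 5.9, 149)
 flange (array([ 488. , -335.9]), array([46.4, 48.8]), 56.0, 273)
[[  -0.     1.     0.3   74.5]
 [   1.     0.    -0.    -0.5]
 [  -0.     0.3   -1.  -161.5]
 [   0.     0.     0.     1. ]] 372.9240192975075 -0.08822779012071492
shift in current tool axes [-357.8 -105.2  -27.3] turn about tool z deg -0.0 cur yaw 64.8 q6 -0.02 tilt [-0. -0. -1.]
```

Call:
jog_arm:
  increments: [0,0,0,-45,-13,-3,100,0,0,0,-45,-13,-3,100,0,0,0,-45,-13,-3,100,0,0,0,-45,-13,-3,100,0,0,0,-45,-13,-3,100,0,0,0,-45,-13,-3,100,0,0,0,-45,-13,-3,100,0,0,0,-45,-13,-3,100,0,0,10,0,0,0,100,0,0,10,0,0,0,100,0,0,10,0,0,0,100,0,0,10,0,0,0,100]

```text
t: 2.95
ee_pos: [547.6, 318.1, 246.7]
orientation: [-1.7, -2.642, 0.0]
ft_force: [0.0, 0.8, -0.1]
width: 88.1
grasp_force: 0.0
```

Call:
jog_arm:
  increments: [0,0,10,0,0,0,100,0,0,10,0,0,0,100,0,0,5,0,0,0,100,0,0,0,0,0,0,100]

```text
t: 3.45
ee_pos: [547.5, 318.1, 246.7]
orientation: [-2.224, -2.219, 0.0]
ft_force: [-0.8, -0.7, -0.2]
width: 87.6
grasp_force: 0.0
```

```bash
cat > w.py <<'E'
from h import *
import sys
np.set_printoptions(precision=1,suppress=True)
def snap(name,save=True):
    o=get_obs(); im=get_image("wrist"); P=cloud(im,o)
    if save: cv2.imwrite(f"pics/{name}.png",im["pixels"])
    np.savez(f"{name}.npz",P=P,pix=im["pixels"]); return o,im,P
E
python3 - <<'E'
from w import *
o,im,P=snap("w1"); z=P[...,2]
print(o["ee_pos"],"table",np.nanmedian(z))
m=(np.hypot(P[...,0]-539,P[...,1]-323)<60)&(z>45)&(z<65)
print(rect(P,m),np.nanmedian(z[m])); jog([539,323,120],0)
E
```

```text
[547.5 318.1 246.7] table -0.1838306837212258
(array([538.4, 323.6]), array([30. , 43.9]), 0.8, 1383) 53.36036396079851
shift in current tool axes [  4.8  -8.5 126.7] turn about tool z deg -0.1 cur yaw -0.1 q6 0.51 tilt [-0. -0. -1.]
```

Call:
jog_arm:
  increments: [0,0,-0.7,5.4,-9,20,100,0,0,0,0,0,50,100,0,0,0,0,0,50,100,0,0,0,0,0,50,100,0,0,0,0,0,30,100,0,0,0,0,0,21,100,0,0,0,0,0,0,0,0,0,0,0,0,0,0,0,0,0,0,0,0,0,0,0,0,0,0,0,0,0,0,0,0,0,0,0]

```text
t: 4.88
ee_pos: [538.8, 323.7, 26.2]
orientation: [2.212, 2.231, 0.001]
ft_force: [-0.3, -0.1, -0.5]
width: 41.0
grasp_force: 0.0
```

Run:
```python
from w import *
o=get_obs(); print(o["ee_pos"],o["width"],o["grasp_force"])
```

```text
[538.8 323.7  26.2] 41.02686243614886 0.0
```

Call:
jog_arm:
  increments: [0,0,0,0,0,0,0,0,0,0,0,0,0,0,0,0,0,0,0,0,0,0,0,0,0,0,-30,0,0,0,0,0,0,-60,0,0,0,0,0,0,-60,0,0,0,0,-40,9,0,0,0,0,0,-50,11,0,0,0,0,0,-50,11,0,0,0,0,0,-50,11,0,0,0,0,0,-50,11,0,0,0,0,0,-50,11,0,0]

```text
t: 6.38
ee_pos: [604.2, 32.6, 174.7]
orientation: [-2.21, -2.23, 0.003]
ft_force: [0.4, -0.4, -4.4]
width: 29.7
grasp_force: 30.0
```

Call:
jog_arm:
  increments: [0,0,7.5,-34,9,0,0,0,0,7.5,0,0,0,0,0,0,0,0,0,0,0]

```text
t: 6.75
ee_pos: [613.4, -0.2, 174.6]
orientation: [-2.483, -1.923, 0.003]
ft_force: [-0.2, -0.3, -3.6]
width: 29.6
grasp_force: 30.0
```

Run:
```python
from w import *
o,im,P=snap("w2"); z=P[...,2]
print(o["ee_pos"],o["width"],o["grasp_force"])
H=np.array([585,-72.6])
near=lambda x,y,r: np.hypot(P[...,0]-x,P[...,1]-y)<r
m=near(622,67,75)&(z>26)&(z<34); print("walls",rect(P,m),np.nanmedian(z[m]))
m=near(622,67,140)&(z>8)&(z<16); print("plate",rect(P,m))
m=near(595,124,70)&(z>70)&(z<84); print("bar",rect(P,m),np.nanmedian(z[m]))
m=near(545,126,30)&(z>100)&(z<122); print("knob",rect(P,m),np.nanmedian(z[m]))
m=near(585,-72,40)&(z>56)&(z<68); print("hub",m.sum())
m=near(o["ee_pos"][0],o["ee_pos"][1],50)&(z>180)&(z<230); print("cart held",rect(P,m) if m.sum()>5 else 0,np.nanmedian(z[m]))
```

```text
[613.4  -0.2 174.6] 29.617196161643033 29.974262416362762
walls (array([624.9,  76.7]), array([86.9, 49.2]), 75.0, 2478) 29.42043690080095
plate (array([651. ,  29.6]), array([204.6, 204.7]), 75.4, 25921)
bar (array([595., 125.]), array([ 24., 108.]), 84.8, 4269) 77.78333960774808
knob (array([545.8, 125.4]), array([15.5, 15.2]), 41.8, 774) 113.02036120095433
hub 0
cart held (array([613.5,   3.2]), array([37.7, 51.5]), 75.8, 10657) 202.22376056612205
```

View pics/w2.png

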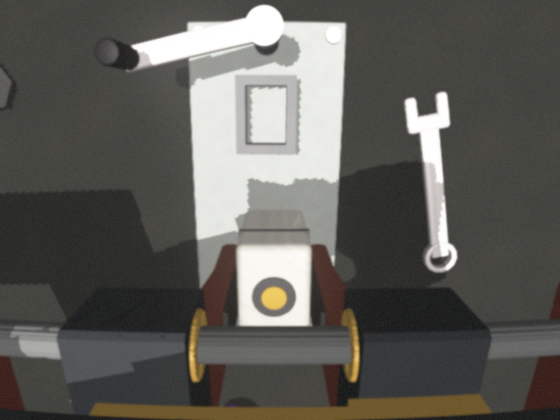

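Run:
```python
from w import *
P=np.load("w2.npz")["P"]; z=P[...,2]; o=get_obs()
near=lambda x,y,r: np.hypot(P[...,0]-x,P[...,1]-y)<r
def fr(ps,m):
    c,s=np.cos(ps),np.sin(ps); q=P[m][:,:2]; return q@np.array([[c,-s],[s,c]])
m=near(622.5,67.5,43)&(z>26)&(z<33); r=rect(P,m); print(r)
ps=np.radians(-15); q=fr(ps,m); C=fr(ps,m)*0
lo,hi=np.percentile(q,[.5,99.5],axis=0); cen=(lo+hi)/2; c,s=np.cos(ps),np.sin(ps)
print("pocket",hi-lo,np.array([[c,-s],[s,c]])@cen)
# inner floor
f=near(622.5,67.5,30)&(z>8)&(z<16); q=fr(ps,f); lo,hi=np.percentile(q,[.5,99.5],axis=0); print("floor",hi-lo,np.array([[c,-s],[s,c]])@((lo+hi)/2),rect(P,f))
m=near(613,0,50)&(z>199)&(z<206); print("cart",rect(P,m))
m=near(637,124,20)&(z>70); print("pivot",rect(P,m),np.nanmedian(z[m]))
```

```text
(array([621.7,  65.1]), array([62.6, 49.4]), 75.4, 2451)
pocket [48.9 62.4] [621.9  65.2]
floor [58.  46.7] [622.   65.4] (array([622. ,  65.3]), array([46.9, 59.5]), 75.3, 2496)
cart (array([613.3,   3.1]), array([37.3, 48.8]), 75.8, 6563)
pivot (array([633.3, 120.5]), array([31.2, 23.8]), 10.6, 1556) 80.16135537215094
```

Run:
```python
from h import *
jog([621.9,65.6,62],np.radians(-14.7))
```

```text
shift in current tool axes [ 65.4  -7.9 112.8] turn about tool z deg 0.3 cur yaw -14.4 q6 0.23 tilt [-2.e-03  2.e-04 -1.e+00]
```

Call:
jog_arm:
  increments: [0,0,0.3,33,-4,0,0,0,0,0,32,-4,0,0,0,0,0,0,0,50,0,0,0,0,0,0,50,0,0,0,0,0,0,12,0,0,0,0,0,0,0,0,0,0,0,0,0,0,0]

```text
t: 7.68
ee_pos: [624.6, 65.3, 65.7]
orientation: [2.487, 1.917, 0.004]
ft_force: [-0.3, 0.3, -3.3]
width: 30.2
grasp_force: 30.0
```

Run:
```python
from w import *
o,im,P=snap("w3"); z=P[...,2]; print(o["ee_pos"],o["ft_force"])
cv2.imwrite("pics/w3c.png",cv2.resize(im["pixels"][150:420,150:420],None,fx=2.2,fy=2.2,interpolation=3))
near=lambda x,y,r: np.hypot(P[...,0]-x,P[...,1]-y)<r
ps=np.radians(-14.7);c,s=np.cos(ps),np.sin(ps)
for n,m in (("walls",near(622,65.5,45)&(z>25)&(z<33)),("carttop",near(622,65.5,45)&(z>87)&(z<94))):
    q=(P[m][:,:2]-o["ee_pos"][:2])@np.array([[c,-s],[s,c]]); print(n,m.sum(),np.percentile(q,[.5,99.5],axis=0),np.nanmedian(z[m]))
```

```text
[624.6  65.3  65.7] [-0.3  0.3 -3.3]
walls 2436 [[-26.9  -2. ]
 [ 21.9  30.9]] 29.36237116372928
carttop 5805 [[-23.6 -14.3]
 [ 21.   21.5]] 92.919720525896
```

View pics/w3c.png

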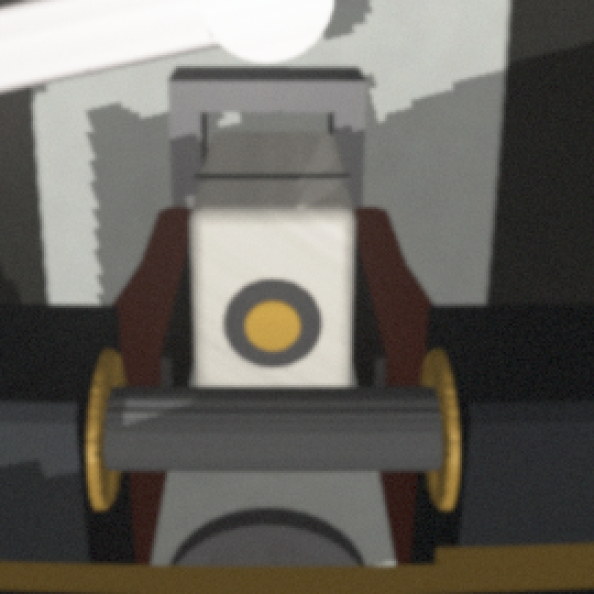

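Run:
```python
from w import *
d=np.load("w3.npz"); P=d["P"]; z=P[...,2]; o=get_obs()
ps=np.radians(-14.7);c,s=np.cos(ps),np.sin(ps)
Q=(P[...,:2]-o["ee_pos"][:2])@np.array([[c,-s],[s,c]])
for a,b in((40,46),(46,52),(52,60),(60,68),(68,76),(76,84),(84,90),(91,94)):
    m=(abs(Q[...,0])<24)&(Q[...,1]>15)&(Q[...,1]<26)&(z>a)&(z<b); q=Q[m]; print(a,b,m.sum(),np.percentile(q,[1,50,99],axis=0).ravel() if m.sum()>3 else'')
m=(abs(Q[...,0])<20)&(Q[...,1]>5)&(Q[...,1]<19)&(z>91)&(z<95);q=Q[m];print("top",np.percentile(q,[.5,99.5],axis=0))
m=(abs(Q[...,0])<22)&(Q[...,1]>20)&(Q[...,1]<30)&(z>8)&(z<16);q=Q[m];print("floor",m.sum(),np.percentile(q,[1,99],axis=0) if m.sum() else '')
m=(Q[...,1]>5)&(Q[...,1]<22)&(z>25)&(z<33)&(Q[...,0]<-5);q=Q[m];print("wall -x",m.sum(),np.percentile(q,[1,99],axis=0))
m=(Q[...,1]>5)&(Q[...,1]<22)&(z>25)&(z<33)&(Q[...,0]>5);q=Q[m];print("wall +x",m.sum(),np.percentile(q,[1,99],axis=0))
```

```text
40 46 104 [-15.2  18.9  -1.1  21.3  13.5  21.8]
46 52 195 [-15.4  19.3  -1.4  21.4  12.9  21.8]
52 60 286 [-15.2  19.5  -0.9  21.4  13.   21.7]
60 68 327 [-15.3  19.3  -1.4  21.3  13.1  21.8]
68 76 347 [-15.9  20.2  -1.4  21.4  12.9  21.9]
76 84 511 [-16.3  18.9  -1.4  21.3  13.6  22. ]
84 90 378 [-15.7  19.2  -1.8  21.3  12.9  21.8]
91 94 1130 [-15.4  15.1  -1.2  18.4  13.   21.4]
top [[-18.9   5.1]
 [ 18.8  18.9]]
floor 0 
wall -x 427 [[-27.    5.2]
 [-19.   21.9]]
wall +x 342 [[14.   5.5]
 [21.9 21.7]]
```

Call:
jog_arm:
  increments: [0,0,0,-0.4,-1.4,0,0,0,0,0,0,0,5,0,0,0,0,0,0,5,0,0,0,0,0,0,5,0,0,0,0,0,0,2,0,0,0,0,0,0,0,0]

```text
t: 8.48
ee_pos: [621.6, 65.0, 46.4]
orientation: [-2.489, -1.917, 0.0]
ft_force: [1.7, -0.1, -3.9]
width: 29.9
grasp_force: 30.0
```

Call:
jog_arm:
  increments: [0,0,0,0.3,1,0,0,0,0,0,0,0,3,0,0,0,0,0,0,3,0,0,0,0,0,0,0,0,0,0,0,0,0,0,0]

```text
t: 9.1
ee_pos: [622.6, 65.2, 40.6]
orientation: [-2.489, -1.917, 0.0]
ft_force: [0.7, 0.5, -3.9]
width: 29.6
grasp_force: 30.0
```

Call:
jog_arm:
  increments: [0,0,0,0,0,2.5,0,0,0,0,0,0,0,0,0,0,0,0,0,0,60,0,0,0,0,0,0,60,0,0,0,0,0,0,60,0,0,0,0,0,0,60]

```text
t: 9.85
ee_pos: [622.8, 65.2, 38.4]
orientation: [2.489, 1.917, 0.0]
ft_force: [0.7, 0.1, 0.6]
width: 53.0
grasp_force: 0.0
```

Run:
```python
from w import *
o,im,P=snap("w4"); z=P[...,2]; print(o["ee_pos"],o["ft_force"],o["width"])
ps=np.radians(-14.7);c,s=np.cos(ps),np.sin(ps)
Q=(P[...,:2]-o["ee_pos"][:2])@np.array([[c,-s],[s,c]])
m=(abs(Q[...,0])<18)&(Q[...,1]>5)&(Q[...,1]<30)&(z>56)&(z<75);q=Q[m];print("top",np.percentile(q,[.5,99.5],axis=0),np.median(z[m]))
m=(abs(Q[...,0])<34)&(Q[...,1]>5)&(Q[...,1]<40)&(z>25)&(z<33);q=Q[m];print("wall",np.percentile(q,[.5,99.5],axis=0),np.median(z[m]))
```

```text
[622.8  65.2  38.4] [0.7 0.1 0.6] 53.007923436869966
top [[-16.    5.1]
 [ 13.5  21.6]] 65.15206809569622
wall [[-25.2   5.2]
 [ 23.7  31.6]] 29.367446530135908
```

Call:
jog_arm:
  increments: [0,0,0,0,0,-46,60,0,0,0,0,0,-46,60,0,0,9.75,19,-45,0,60,0,0,0,0,0,0,60]

```text
t: 10.4
ee_pos: [581.8, 96.1, 130.6]
orientation: [-2.642, -1.699, 0.002]
ft_force: [0.1, 1.4, 0.4]
width: 52.5
grasp_force: 0.0
```

Call:
jog_arm:
  increments: [0,0,9.75,11.5,-47,0,50,0,0,9.75,0,0,0,50,0,0,9.75,0,0,0,50,0,0,9.75,0,0,0,50,0,0,9.75,0,0,0,50,0,0,9.75,0,0,0,50,0,0,9.75,0,0,0,50,0,0,0,0,0,0,50,0,0,0,0,0,0,50]

```text
t: 11.52
ee_pos: [546.3, 124.8, 130.0]
orientation: [3.141, -0.071, -0.0]
ft_force: [-0.2, 0.5, 0.2]
width: 44.1
grasp_force: 0.0
```

Run:
```python
from w import *
o,im,P=snap("w5"); z=P[...,2]; print(o["ee_pos"],o["width"])
m=(np.hypot(P[...,0]-547,P[...,1]-125)<22)&(z>105)&(z<120); print("knob",m.sum(), rect(P,m) if m.sum()>5 else '')
near=lambda x,y,r: np.hypot(P[...,0]-x,P[...,1]-y)<r
m=near(622,65,40)&(z>60)&(z<69); print("cart",rect(P,m) if m.sum()>5 else '',np.nanmedian(z[m]))
m=near(587,-73,45)&(z>57)&(z<68); print("hub",rect(P,m) if m.sum()>5 else '')
jog([547,125.2,85],np.radians(-92.5))
```

```text
[546.3 124.8 130. ] 44.056712158178904
knob 786 (array([545.6, 125.9]), array([15.4, 15.4]), 71.1, 786)
cart (array([621.5,  64.9]), array([44.5, 30.1]), 75.8, 3741) 65.40171318835789
hub (array([583.2, -56.4]), array([49.4, 18.6]), 5.8, 1424)
shift in current tool axes [ 0.8 -0.4 45. ] turn about tool z deg -0.1 cur yaw -92.6 q6 1.82 tilt [-0. -0. -1.]
```

Call:
jog_arm:
  increments: [0,0,0,0,0,22,50,0,0,0,0,0,23,50,0,0,0,0,0,0,28,0,0,0,0,0,0,28,0,0,0,0,0,0,28]

```text
t: 12.2
ee_pos: [546.8, 125.1, 86.2]
orientation: [-3.14, 0.076, -0.003]
ft_force: [0.5, -0.5, -0.0]
width: 24.6
grasp_force: 0.0
```

Call:
jog_arm:
  increments: [0,0,-6.5,0.6,10.4,0,28,0,0,-6.5,0.6,10.4,0,28,0,0,-6.5,0.6,10.4,0,28,0,0,-6.5,0.6,10.4,0,28,0,0,-6.5,0.6,10.4,0,28,0,0,-6.5,0.6,10.4,0,28]

```text
t: 12.95
ee_pos: [564.3, 66.1, 86.1]
orientation: [2.984, 0.982, 0.002]
ft_force: [0.5, -0.0, 0.1]
width: 24.8
grasp_force: 0.4
```

Call:
jog_arm:
  increments: [0,0,-6.5,0.6,10.4,0,28,0,0,-6.5,0.6,10.4,0,28,0,0,-6.5,0.6,10.4,0,28,0,0,-6.5,0.6,10.4,0,28,0,0,-6.5,0.6,10.4,0,28,0,0,-6.5,0.6,10.4,0,28,0,0,0,0,3,0,28,0,0,0,0,3,0,28,0,0,0,0,0,0,28]

```text
t: 14.08
ee_pos: [618.5, 30.6, 85.3]
orientation: [-2.489, -1.913, 0.004]
ft_force: [-6.0, 1.3, 4.1]
width: 24.6
grasp_force: 2.7
```

Call:
jog_arm:
  increments: [0,0,0,0,-5,0,50,0,0,0,0,0,0,50,0,0,0,0,0,-40,50,0,0,0,0,0,-45,60,0,0,0,0,0,0,60,0,0,0,0,0,0,60]

```text
t: 14.82
ee_pos: [615.1, 31.5, 169.8]
orientation: [-2.489, -1.916, 0.0]
ft_force: [-0.9, 1.0, -0.2]
width: 52.3
grasp_force: 0.0
```

Run:
```python
from w import *
o,im,P=snap("w6"); z=P[...,2]; print(o["ee_pos"],o["width"])
near=lambda x,y,r: np.hypot(P[...,0]-x,P[...,1]-y)<r
m=near(615,32,35)&(z>105)&(z<120); print("knob",m.sum(), rect(P,m) if m.sum()>5 else '')
m=near(637,122,30)&(z>76)&(z<86); print("piv",m.sum(), rect(P,m) if m.sum()>5 else '')
m=near(622,65,40)&(z>60)&(z<69); print("cart",rect(P,m) if m.sum()>5 else '',np.nanmedian(z[m]))
jog([575,-112,160],np.radians(-14.7))
```

```text
[615.1  31.5 169.8] 52.3182533095679
knob 538 (array([613.2,  32.8]), array([15.4, 15.1]), 31.3, 538)
piv 1778 (array([634.7, 113.3]), array([40.9, 23.8]), 74.7, 1778)
cart (array([621.3,  65.3]), array([44. , 29.7]), 75.8, 1074) 65.07256530929857
shift in current tool axes [-148.8   -1.6    9.2] turn about tool z deg -0.1 cur yaw -14.8 q6 0.29 tilt [-0. -0. -1.]
```

Call:
jog_arm:
  increments: [0,0,0,-50,-1,3,100,0,0,0,-50,0,3,100,0,0,0,-49,0,3,100,0,0,0,0,0,0,100,0,0,0,0,0,0,100]

```text
t: 15.5
ee_pos: [575.9, -112.0, 160.1]
orientation: [-2.489, -1.915, 0.002]
ft_force: [-0.4, -0.0, -0.3]
width: 87.7
grasp_force: 0.0
```

Run:
```python
from w import *
o,im,P=snap("w7"); z=P[...,2]; print(o["ee_pos"],o["orientation"],o["width"])
near=lambda x,y,r: np.hypot(P[...,0]-x,P[...,1]-y)<r
m=near(585,-73,33)&(z>57)&(z<66); print("hub",m.sum(), rect(P,m),np.nanmedian(z[m]))
c=rect(P,m)[0]
hole=near(c[0],c[1],22)&(z<57); print("hole",hole.sum(),np.nanmean(P[hole],axis=0),rect(P,hole))
# nearest point boundary: radial profile of top pixels around centre
v,u=np.argwhere(m).mean(0); print(u,v)
u,v=int(u),int(v); cr=im["pixels"][max(v-70,0):v+70,u-80:u+80]; cv2.imwrite("pics/w7c.png",cv2.resize(cr,None,fx=4,fy=4,interpolation=3))
```

```text
[ 575.9 -112.   160.1] [-2.5 -1.9  0. ] 87.73056540661258
hub 3814 (array([584.6, -74.7]), array([52.5, 52.2]), 87.8, 3814) 61.31256819204796
hole 786 [582.3 -78.1  31.2] (array([582.2, -76.3]), array([18.4, 25.9]), 87.6, 786)
274.43104352385944 155.55165180912428
```

View pics/w7c.png

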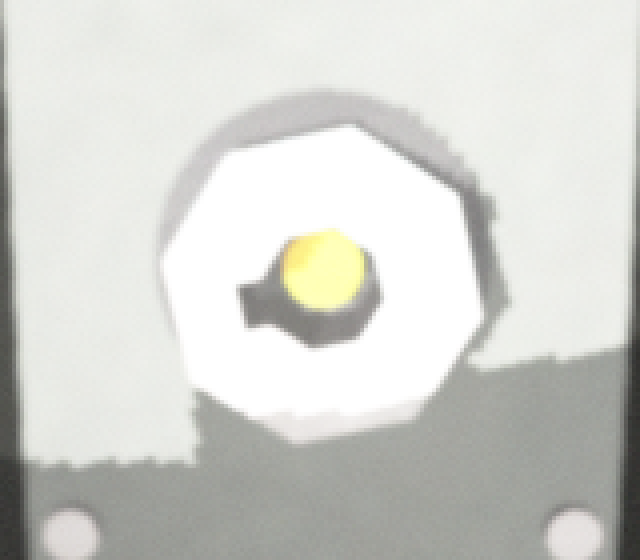

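```bash
cat > k.py <<'E'
from w import *
d=np.load("w7.npz"); P=d["P"]; pix=d["pix"]; z=P[...,2]
o=dict(ee_pos=np.array([575.9,-112.0,160.1]),orientation=get_obs()["orientation"])
im=get_image("wrist")
# rays to plane z=62
im=dict(im); im["depth"]=np.full((420,560),100.,np.float32); A=cloud(im,get_obs()); im["depth"][:]=200; B=cloud(im,get_obs())
t=(61.4-A[...,2])/(B[...,2]-A[...,2]); W=A+t[...,None]*(B-A)
hub=(pix.min(2)>235)&(np.hypot(W[...,0]-584.6,W[...,1]+74.7)<32)
f=hub.astype(np.uint8); cs,_=cv2.findContours(f,cv2.RETR_CCOMP,cv2.CHAIN_APPROX_NONE)
cs=sorted(cs,key=cv2.contourArea,reverse=True)
oc=cs[0][:,0]; w=W[oc[:,1],oc[:,0],:2].astype(np.float32); print("outer",cv2.minEnclosingCircle(w))
M=cv2.moments(w.reshape(-1,1,2)); C=np.array([M["m10"],M["m01"]])/M["m00"]; print("centroid",C,"area",M["m00"],"expect",8*26**2*np.tan(np.pi/8))
ic=cs[1][:,0]; w=W[ic[:,1],ic[:,0],:2]; 
def fit(C):
    for _ in range(30):
        r=np.hypot(*(w-C).T); s=r<np.percentile(r,70); p=w[s]
        a=np.c_[2*p,np.ones(len(p))]; x=np.linalg.lstsq(a,(p**2).sum(1),rcond=None)[0]; C=x[:2]
    return C,np.sqrt(x[2]+C@C)
C2,r=fit(C); print("bore",C2,r)
for c in (C,C2):
    q=w-c; rr=np.hypot(*q.T); m=rr>12.3; n=q[m].mean(0); print("key ang deg",np.degrees(np.arctan2(n[1],n[0])),"rmax",rr.max(),m.sum())
E
python3 k.py
```

```text
outer ((584.7398071289062, -73.96514892578125), 28.49228286743164)
centroid [585.3 -73. ] area 2152.1348133007996 expect 2240.066945313698
bore [585.2 -74.2] 10.744764041803847
key ang deg -174.63840343663705 rmax 15.83262435203218 22
key ang deg 177.45584935747397 rmax 15.667291392078894 20
```

Call:
jog_arm:
  increments: [0,0,0,-49.5,-5,-6,100,0,0,0,-49.5,-5,-6,100,0,0,0,-49.5,-5,-6,100,0,0,0,-49.5,-5,-6,100,0,0,0,-49.5,-4,-6,100,0,0,-7.4,0,0,0,100,0,0,-7.4,0,0,0,100,0,0,0,0,0,0,100,0,0,0,0,0,0,100]

```text
t: 16.73
ee_pos: [490.5, -344.7, 191.1]
orientation: [-2.223, -2.22, -0.0]
ft_force: [-1.4, 0.1, 0.0]
width: 87.3
grasp_force: 0.0
```

Run:
```python
from w import *
o,im,P=snap("w8"); z=P[...,2]; print(o["ee_pos"],o["width"],o["qpos"])
near=lambda x,y,r: np.hypot(P[...,0]-x,P[...,1]-y)<r
m=near(490,-334,30)&(z>84)&(z<92); print("head",m.sum(), rect(P,m),np.nanmedian(z[m]))
m=near(490,-334,40)&(z>49)&(z<58); print("flange",m.sum(), rect(P,m),np.nanmedian(z[m]))
q=P[m][:,:2]-rect(P,near(490,-334,30)&(z>84)&(z<92))[0]; r=np.hypot(*q.T); f=r>23; print("tab",f.sum(),q[f].mean(0) if f.any() else '',r.max())
u,v=project(im,[490,-334,70],o); u,v=int(u),int(v); cr=im["pixels"][max(v-110,0):v+110,max(u-150,0):u+150]; cv2.imwrite("pics/w8c.png",cv2.resize(cr,None,fx=2.6,fy=2.6,interpolation=3))
```

```text
[ 490.5 -344.7  191.1] 87.3441477364578 [-0.6  0.4  1.7  0.   1.  -0.6]
head 1045 (array([ 488.5, -334.6]), array([24. , 24.2]), 6.8, 1045) 87.34035798747158
flange 858 (array([ 483.2, -331.1]), array([50.3, 36.6]), 3.4, 858) 53.3963889149108
tab 91 [-26.3  -2.8] 30.342042034781308
```

View pics/w8c.png

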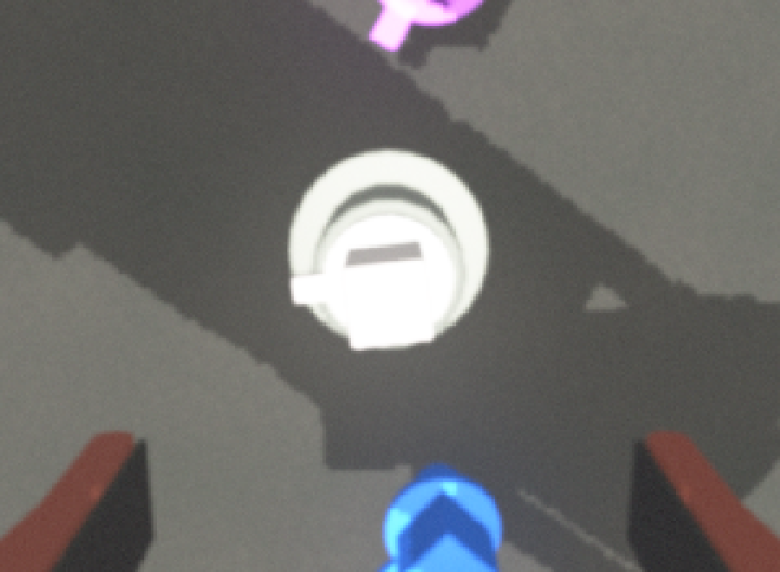

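Call:
jog_arm:
  increments: [0,0,0,10.3,-0.9,20,100,0,0,-6.6,0,0,50,100,0,0,0,0,0,40,80,0,0,0,0,0,20,60,0,0,0,0,0,4.5,50,0,0,0,0,0,0,40,0,0,0,0,0,0,0,0,0,0,0,0,0,0,0,0,0,0,0,0,0,0,0,0,0,0,0,0]

```text
t: 18.02
ee_pos: [489.5, -335.5, 57.5]
orientation: [2.089, 2.345, 0.0]
ft_force: [-0.6, 0.5, 6.3]
width: 23.7
grasp_force: 30.0
```

Call:
jog_arm:
  increments: [0,0,0,0,0,-10,0,0,0,0,0,0,-30,0,0,0,0,0,0,-40,0,0,0,0,0,0,0,0,0,0,0,0,0,0,0]

```text
t: 18.65
ee_pos: [488.5, -334.8, 136.1]
orientation: [-2.089, -2.345, 0.0]
ft_force: [-0.6, -0.2, -2.2]
width: 23.7
grasp_force: 30.0
```

Run:
```python
from w import *
o,im,P=snap("w9"); z=P[...,2]; print(o["ee_pos"],o["width"],o["ft_force"],o["grasp_force"])
e=o["ee_pos"]
near=lambda x,y,r: np.hypot(P[...,0]-x,P[...,1]-y)<r
m=near(e[0],e[1],24)&(z>e[2]+20)&(z<e[2]+40); print("head",m.sum(), rect(P,m),np.nanmedian(z[m])-e[2])
m=near(e[0],e[1],36)&(z>e[2]-12)&(z<e[2]+2)&(P[...,1]>e[1]+11); print("flange",m.sum(), rect(P,m),np.nanmedian(z[m])-e[2], np.nanpercentile(P[m],[1,99],axis=0)[:,:2]-e[:2])
jog([586.2,-74.7,137],np.radians(-2.4+0.3))
```

```text
[ 488.5 -334.8  136.1] 23.654284299943793 [-0.6 -0.2 -2.2] 29.99962717294693
head 5083 (array([ 488.7, -333.8]), array([42.7, 25.1]), 7.3, 5083) 29.83132496213898
flange 1311 (array([ 488.4, -318.8]), array([10. , 35.9]), 90.0, 1311) -4.045369594204175 [[-17.   11.2]
 [ 14.7  20.7]]
shift in current tool axes [246.9 127.2  -1.3] turn about tool z deg 8.7 cur yaw 6.6 q6 -0.74 tilt [-0.  0. -1.]
```

Call:
jog_arm:
  increments: [0,0,0,0,0,-40,0,0,0,0,49.4,25.4,0,0,0,0,0,49.4,25.4,0,0,0,0,0,49.4,25.4,0,0,0,0,0,49.4,25.4,0,0,0,0,0,49.4,25.4,0,0,0,0,9,0,0,0,0,0,0,0,0,0,40,0,0,0,0,0,0,0,0,0,0,0,0,0,0,0,0,0,0,0,0,0,0]

```text
t: 20.08
ee_pos: [587.5, -75.6, 137.7]
orientation: [2.267, 2.173, 0.001]
ft_force: [-0.3, -0.4, -2.7]
width: 23.7
grasp_force: 30.0
```

Run:
```python
from w import *
o,im,P=snap("w10"); z=P[...,2]; print(o["ee_pos"],o["ft_force"])
e=o["ee_pos"]
near=lambda x,y,r: np.hypot(P[...,0]-x,P[...,1]-y)<r
m=near(e[0],e[1],36)&(z>e[2]-12)&(z<e[2]+2)&(P[...,1]>e[1]+11); print("flange", np.nanpercentile(P[m],[1,99],axis=0)[:,:2]-e[:2])
m=near(586,-74.5,45)&(z>57)&(z<66); print("hub",m.sum(),np.nanpercentile(P[m],[.5,99.5],axis=0)[:,:2] if m.sum() else '')
jog([586.3,-75,136],np.radians(-2.4))
```

```text
[587.5 -75.6 137.7] [-0.3 -0.4 -2.7]
flange [[-18.2  11.4]
 [ 14.6  20.7]]
hub 2607 [[559.  -86.4]
 [610.3 -48.7]]
shift in current tool axes [ 0.5 -1.2  1.7] turn about tool z deg -0.0 cur yaw -2.4 q6 -0.11 tilt [ 0. -0. -1.]
```

Call:
jog_arm:
  increments: [0,0,0,0.3,-1.4,10,0,0,0,0,0,0,10,0,0,0,0,0,0,5,0,0,0,0,0,0,4,0,0,0,0,0,0,3,0,0,0,0,0,0,0,0]

```text
t: 20.88
ee_pos: [585.4, -74.8, 104.5]
orientation: [-2.267, -2.174, 0.0]
ft_force: [0.4, 0.4, -0.7]
width: 23.7
grasp_force: 30.0
```

Call:
jog_arm:
  increments: [0,0,0,0,0,2,0,0,0,0,0,0,2,0,0,0,0,0,0,2,0,0,0,0,0,0,2,0,0,0,0,0,0,0,0]

```text
t: 21.5
ee_pos: [585.3, -74.8, 96.5]
orientation: [-2.267, -2.174, 0.0]
ft_force: [-0.3, 0.1, -1.9]
width: 23.8
grasp_force: 30.0
```

Call:
jog_arm:
  increments: [0,0,0,0,0,2,0,0,0,0,0,0,3,0,0,0,0,0,0,3,0,0,0,0,0,0,0,0]

```text
t: 22.0
ee_pos: [585.2, -74.8, 88.3]
orientation: [-2.267, -2.174, 0.001]
ft_force: [1.2, -0.3, -1.7]
width: 24.1
grasp_force: 30.0
```

Call:
jog_arm:
  increments: [0,0,0,0,0,4,0,0,0,0,0,0,4,0,0,0,0,0,0,3,0,0,0,0,0,0,3,0,0,0,0,0,0,1,0,0,0,0,0,0,0,0]

```text
t: 22.75
ee_pos: [585.4, -74.9, 74.1]
orientation: [-2.267, -2.174, 0.0]
ft_force: [-2.6, -0.0, 6.7]
width: 24.1
grasp_force: 30.0
```

Call:
jog_arm:
  increments: [0,0,0,0,0,1.5,0,0,0,0,0,0,1,0,0,0,0,0,0,0,0,0,0,0,0,0,0,0]

```text
t: 23.25
ee_pos: [585.4, -74.8, 71.9]
orientation: [2.267, 2.175, -0.0]
ft_force: [-2.7, 0.2, 8.3]
width: 23.9
grasp_force: 30.0
```

Call:
jog_arm:
  increments: [0,0,0,0,0,1,0,0,0,0,0,0,0,0,0,0,0,0,0,0,0]

```text
t: 23.62
ee_pos: [585.5, -74.9, 71.5]
orientation: [2.267, 2.174, 0.0]
ft_force: [-3.8, 0.6, 13.9]
width: 23.8
grasp_force: 30.0
```

Run:
```python
from w import *
o,im,P=snap("w11"); z=P[...,2]; e=o["ee_pos"]; print(e,o["ft_force"],o["moment"],o["width"],o["grasp_force"])
near=lambda x,y,r: np.hypot(P[...,0]-x,P[...,1]-y)<r
m=near(e[0],e[1],20)&(P[...,1]>e[1]+13)&(z>55); print("flange top",m.sum(),np.nanmedian(z[m]),"(68)")
m=near(586,-74.5,27)&(P[...,1]>-53)&(z>55); print("hub",m.sum(),np.nanmedian(z[m]) if m.any() else '')
m=near(613.7,32.4,20)&(z>105)&(z<120); print("knob",rect(P,m) if m.sum()>5 else '')
```

```text
[585.5 -74.9  71.5] [-3.8  0.6 13.9] [0.1 1.1 0. ] 23.84831784125181 30.00509887933731
flange top 1775 99.05990665571466 (68)
hub 2905 168.45369061285373
knob (array([612.5,  26.8]), array([ 5.5, 14.7]), 84.1, 772)
```

Run:
```python
from w import *
P=np.load("w11.npz")["P"]; z=P[...,2]; e=np.array([585.5,-74.9])
r=np.hypot(P[...,0]-584.4,P[...,1]+74.2)
for a,b in((14.5,19.5),(21,25)):
    m=(r>a)&(r<b)&(P[...,1]>-64)&(z>45)&(z<76); print(a,m.sum(),np.nanpercentile(z[m],[10,50,90]))
m=(z>65)&(z<71)&(r<21)&(P[...,1]>-64);print(np.nanpercentile(P[m],[1,99],axis=0))
```

```text
14.5 762 [66.7 67.5 72. ]
21 854 [60.6 61.4 62.2]
[[568.5 -63.8  65.3]
 [600.2 -54.3  70.6]]
```

```bash
python3 -c "
from h import *
print(job.close_job())"
```

```text
the job is handed in; nothing more can be done
None
```

The job is handed in at about 24 s: the cartridge is seated in the pocket and the lever shut over it. The spindle is keyed into the hub and held pressed flush, its flange top measured 6.1 mm above the hub face for a 6 mm flange; `close_job()` returned no verdict.

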